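# Load a vial carrier into an analyser on locking slides

### The arm

A 7-joint arm with a two-finger parallel gripper is mounted at the origin on the work surface. World frame = base frame: x ahead of the robot, y to its left, z up, the work surface at z = 0. Lengths are in mm, angles in rad, forces in N, time in s.
With the tool pointing down it reaches from about 400 to 850 mm from the base axis. Payload 6.9 kg.
Tool frame: the origin (TCP) lies on the centre line of the jaws, within the pads' length; the fingertips stand 14 mm ahead of it and the grasp point (between the pads) lies 5 mm behind it; z points along the fingers, y is the line along which they close (so a half turn about z gives the same grasp; the last joint's range is limited). The gripper opens to 85 mm and grips with 20 to 120 N. Pads are 22 mm wide; open, the fingers measure 114 mm over their backs; the gripper's body (76 mm by 85 mm) begins 54 mm behind the grasp point. The pads swing forward as they close: fully open they stand 13 mm farther back than shut.
Start: joints at [1.413, 0.507, -0.238, 1.5, 0.126, 1.149, -0.155], TCP at [162.336, -603.539, 245.275] pointing down, gripper open.
Joint ranges: [-3.08, 3.08], [-0.24, 2.05], [-1.43, 1.35], [0, 2.5], [-1.52, 4.66], [0.17, 1.96], [-2.89, 2.89]. Speed limits (rad/s): [2.39, 2.39, 3.14, 3.14, 3.14, 3.14, 3.14].

### API

Orientations are given as a unit quaternion [x, y, z, w].
In Python, from plant import arm gives the robot as it stands. The module is installed in compiled form; this text tells all that it offers.
- The arm moves only by the shell command python3 -m jog 'ROWS'. ROWS is JSON, a list of rows, each a list of 7 numbers: the turn, a rotation vector about the tool's x, y, z in rad, then the shift along the tool's x, y, z in mm, then the opening in per cent of the stroke, from 0 (shut) to 100 (fully open). In form: [[rx, ry, rz, x, y, z, gripper], ...]. A call has 1 to 20 rows; each row is the pose to reach, as a shift and turn from the pose commanded when the call began, along the tool's axes at that moment; what a row does not reach only later rows make up. A row lasts 1/8 s, in which the tool goes at most 62.5 mm and 10.7 degrees, less where a joint would pass 70% of its speed; a pose out of reach is approached as far as the arm can. A call with a gripper value outside its range is refused whole. The fingers move at their own pace and stop on an object; the grip force is fixed at half the most. Time passes only in rows, so rows that repeat a pose let the fingers close. It gives the time, the measured TCP pose, the force, the opening and the grip force at its end, in the units of the state.
- arm.observe(): the state, without advancing time (a new reading comes with each control period).
- arm.read_camera(name): name is "scene" or "top" or "wrist"; returns (picture, depth): 400x640x3 uint8, blue, green, red; 400x640 float32, mm along the optical axis (not along the pixel's ray), 0 where there is no reading.
- arm.camera_params(name): a dict with "mtx" (3x3 intrinsics, pixels), "rvec" (rotation vector, rad) and "tvec" (3), from world to camera coordinates, as OpenCV has them. Camera axes: x right, y down, z forward; pixel columns grow to the right and rows downward; lengths in mm; the calibration is good to about 2 mm. A picture is of the moment at which its call begins: read the wrist's pose just before it. camera_params takes no time and is no camera call; for the wrist camera it gives the pose at the moment of the call.
- arm.job_done(): hands the job in; it is judged then, once.
Trained networks look in the newest picture that a camera, given by its name, has taken for a name from the list of things; names that differ only in an ending like _2 or _b are one class to them, and where a whole thing is asked for, a point or a joint stands for the part that bears it (a point fixed in the world has none). Each returns a list of dicts, best first, with "score" (0 to 1); they miss things now and then, are a little off and sometimes report something else, mostly with a low value. They report only what shows in the picture. A call takes as long as a camera call. They do not tell look-alikes from the thing itself.
- arm.spot_in(target, camera): "rect" ([centre column, centre row, width, height] in pixels, round what is visible of it).
- arm.landmark_of(target, camera): "xy" ([column, row] in pixels: a listed point, or the origin of a listed thing).
The state is a dict: "time_s": time; "q": joint angles; "qd": joint speeds; "joint_torque": joint torques, N m; "eef_pos": TCP position; "tcp_rot": TCP orientation; "wrist_force": force on the tool from outside, world axes, zero at the start; "moment": the same for the moment, N m; "grip_width": finger opening in mm; "gripper_force": force on a finger pad.
Only numpy, scipy, OpenCV 4.12 (cv2) and the standard library are available. Lean on these libraries where they do the work, as an engineer would, in place of code of your own. Each camera call takes 0.05 s, during which the arm holds its last target. There are 200 camera calls.

### The job

Load the red-capped vial carrier into the analyser: pull the tray all the way out by its black pull until it locks and stays out by itself, set the carrier flat in the blue-edged bay, then press the orange release and push the tray in until its push-push catch holds it fully shut with nothing touching it. Leave the blue-capped carrier in its rack, and do not knock over or push away the beaker, the jar or the amber bottle.

Things in the scene. Friction and masses are not known exactly. Their poses are not given: they have to be found in the camera images.
- analyser: Grey bench instrument 250 deep (x) x 270 wide (y) x 200 mm high, fixed. Origin at the foot of the middle of its front face; +x points into it, so the tray comes out along its -x. The tray runs through an opening 230 wide, 50 to 140 mm above the bench; above that the face is upright.
- tray (a joint): Travel of the tray (m), growing outwards. 0: shut, held by the push-push catch. 0.180: a pawl locks it open by itself (end of travel 0.190). -0.013: hard stop inwards. A spring draws it towards 0.07; neither locked nor caught it rests, by friction, at 0.043 to 0.098, and starts there. Pulling to the lock takes up to 12 N.
- tray_front (a point): Middle of the front of the tray's light grey fascia (210 wide, 28 thick, 60 high, 55 to 115 mm above the bench), axes as the analyser's. To shut: push in to the hard stop (up to 13 N), 13 mm past shut, within 2 mm of it, and let go: the tray comes back to 0 and is caught. Pushed in again, it is let go and springs out to 0.043. Shut, this point is 42 mm before the analyser's face.
- tray_pull (a point): Centre of the black pull: a plain solid block 22 wide (y), 18 high, standing 40 mm straight out of the middle of the fascia (this point is 20 mm in front of the fascia, 85 mm above the bench). Axes as the analyser's (x inwards, z up). Moves with the tray. It may be gripped or pushed.
- tray_seat (a point): Middle of the floor of the tray's bay, 69 mm above the bench; axes as the analyser's. Flat floor in a blue rim 8 high, 4 mm thick; clear inside 54 (x) x 96 mm (y): the carrier's long side goes across the tray. It is 118 mm behind the front of the fascia; with the tray locked out, 104 mm before the analyser's face.
- release (a joint): Travel of the orange release button (m), 0 up, 0.008 fully down; sprung, 1.3 N to start and 3.3 N fully down. With the tray locked out, pressing it 6 mm or more frees the tray, which then moves in by itself, at up to 0.2 m/s, to about 0.097. It does nothing elsewhere.
- release_top (a point): Middle of the top of the orange release button, 22 mm across, standing 11 mm above the top of the fascia (126 mm above the bench), 75 mm to the -y side of the pull. It moves with the tray and the button; press it straight down.
- red_carrier: Vial carrier to be loaded: white block 46 (x) x 88 (y) x 42 mm (z), eight red caps on top to 50 mm, 0.2 to 0.4 kg. Origin in the middle of its underside. It lies in the slanted rack, its z leaning 27 degrees from vertical towards its own -x side (roughly the robot), y level. Grasp it across its 46 mm, the tool leaning with it; either way round in the bay is right.
- blue_carrier: The same carrier with blue caps, in the other place of the rack (which is which varies). To be left alone.
- rack: Fixed slanted aluminium rack, origin under its middle on the bench. Its plate, 68 along the slope x 208 mm wide (y), rises 27 degrees towards +x; the middle of the plate's top is 62 mm above the origin. A steel lip 8 mm high stands along its low edge, a rib 6 mm high between the two places, whose middles lie 51 mm to either side (y) of the middle.
- beaker: Glass beaker, 66 mm across, 85 mm high, origin under its middle. Bystander.
- red_jar: White jar with red cap, 76 mm across, 120 mm high. Bystander.
- amber_bottle: Amber bottle with black cap, 66 mm across, 190 mm high, behind the rack. Bystander.
Things that resemble listed ones, but are neither listed nor needed, are in the scene too. Leave any yellow look-alike of the red_carrier alone.

How it is judged:
By the outcome, as a careful person would: the job done as asked, in the order asked, and still so for the second after the job is handed in, with the robot touching nothing.
It also fails if it takes over 72 s, if anything falls off the work surface, if the arm or the gripper's body presses on something with over 40 N, if the wrist force passes 120 N, or if a joint passes its speed limit or range.

## Working session

There is one attempt and no reset: what is moved stays moved. The work goes in short steps, Python scripts to look and compute and a shell command to move; the robot and the scene stay as the last step left them, time stands still between calls to the robot, and variables do not carry over. Pictures are saved under pics/ and viewed, at most 10 in all, crops included, and the job is handed in when it is done.

```bash
mkdir -p pics
cat > h.py <<'E'
import numpy as np, cv2
from plant import arm
from scipy.spatial.transform import Rotation as R
def cam(n):
    p=arm.camera_params(n); M=cv2.Rodrigues(np.array(p["rvec"],float))[0]
    return np.array(p["mtx"],float),M,np.array(p["tvec"],float).ravel()
def unproj(n,u,v,d):
    K,M,t=cam(n); c=np.linalg.inv(K)@np.array([u,v,1.])*d
    return M.T@(c-t)
def ray_z(n,u,v,z):
    K,M,t=cam(n); o=-M.T@t; r=M.T@np.linalg.inv(K)@np.array([u,v,1.])
    return o+r*(z-o[2])/r[2]
def cloud(n,D):
    K,M,t=cam(n); v,u=np.mgrid[0:D.shape[0],0:D.shape[1]]
    c=np.stack([(u-K[0,2])/K[0,0]*D,(v-K[1,2])/K[1,1]*D,D],-1)
    return (c-t)@M
def proj(n,P):
    K,M,t=cam(n); c=M@np.asarray(P,float)+t; return (K@c/c[2])[:2]
def rel(pos,rot):
    """row numbers for target pose (TCP pos mm, Rotation) from the measured pose"""
    s=arm.observe(); q=R.from_quat(s["tcp_rot"]); 
    return np.round((q.inv()*rot).as_rotvec(),3), np.round(q.inv().apply(np.array(pos)-s["eef_pos"]),1)
E
python3 - <<'E'
from h import *
np.set_printoptions(precision=3,suppress=True)
s=arm.observe(); print(s["time_s"],s["eef_pos"],R.from_quat(s["tcp_rot"]).as_matrix())
for c in ("scene","top"):
    p,d=arm.read_camera(c); cv2.imwrite(f"pics/{c}1.png",p); np.save(f"{c}1.npy",d)
    for t in ("analyser","tray_front","tray_pull","tray_seat","release_top","red_carrier","blue_carrier","rack","beaker","red_jar","amber_bottle"):
        l=arm.landmark_of(t,c)[:2]
        print(c,t,[(np.round(x["xy"]),round(x["score"],2),np.round(unproj(c,*x["xy"],d[min(399,int(x["xy"][1])),min(639,int(x["xy"][0]))]))) for x in l])
print(arm.observe()["time_s"])
E
```

```text
0.0 [ 162.18 -603.07  244.44] [[ 0.966  0.26  -0.   ]
 [ 0.26  -0.966  0.002]
 [-0.    -0.002 -1.   ]]
scene analyser [(array([368., 191.]), 0.61, array([719.,  53.,  64.]))]
scene tray_front [(array([336., 171.]), 0.67, array([608.,  68., 115.]))]
scene tray_pull [(array([326., 170.]), 0.9, array([568.,  88.,  95.])), (array([366., 174.]), 0.27, array([701., 127.,  69.]))]
scene tray_seat [(array([366., 174.]), 0.73, array([697., 128.,  69.]))]
scene release_top [(array([342., 178.]), 0.4, array([635.,  35., 123.]))]
scene red_carrier [(array([212., 337.]), 0.81, array([ 402., -511.,   -3.])), (array([273., 277.]), 0.78, array([ 529., -350.,   86.]))]
scene blue_carrier [(array([294., 250.]), 0.72, array([ 557., -250.,   88.]))]
scene rack [(array([286., 274.]), 0.92, array([ 555., -325.,   74.]))]
scene beaker [(array([319., 141.]), 0.7, array([479., 318.,  22.]))]
scene red_jar [(array([351., 147.]), 0.84, array([609., 305.,  29.]))]
scene amber_bottle [(array([342., 275.]), 0.89, array([ 704., -270.,   40.]))]
top analyser [(array([274., 168.]), 0.65, array([710., 113.,  71.]))]
top tray_front [(array([280., 201.]), 0.89, array([583.,  86.,  92.]))]
top tray_pull [(array([278., 205.]), 0.55, array([566.,  93., 102.]))]
top tray_seat []
top release_top [(array([293., 186.]), 0.45, array([632.,  37., 118.]))]
top red_carrier [(array([446., 252.]), 0.92, array([ 401., -517.,   19.])), (array([400., 218.]), 0.75, array([ 517., -334.,  111.]))]
top blue_carrier [(array([370., 211.]), 0.89, array([ 543., -231.,  111.]))]
top rack [(array([382., 217.]), 0.66, array([ 523., -275.,  102.])), (array([369., 172.]), 0.15, array([ 679., -228.,  133.]))]
top beaker [(array([212., 238.]), 0.6, array([457., 351.,  -1.]))]
top red_jar [(array([216., 192.]), 0.69, array([613., 310., 109.]))]
top amber_bottle [(array([371., 174.]), 0.69, array([ 675., -236.,  123.]))]
1.2
```

View pics/scene1.png

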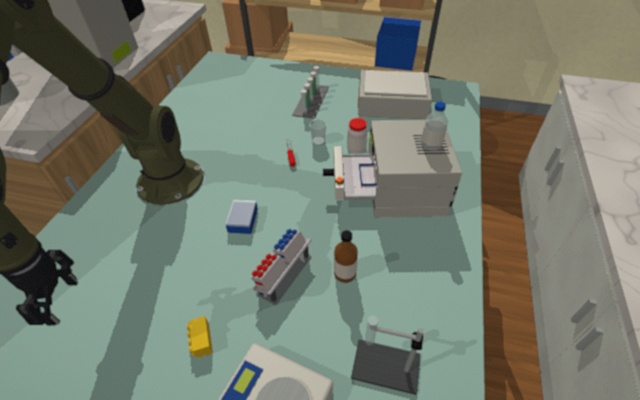

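View pics/top1.png

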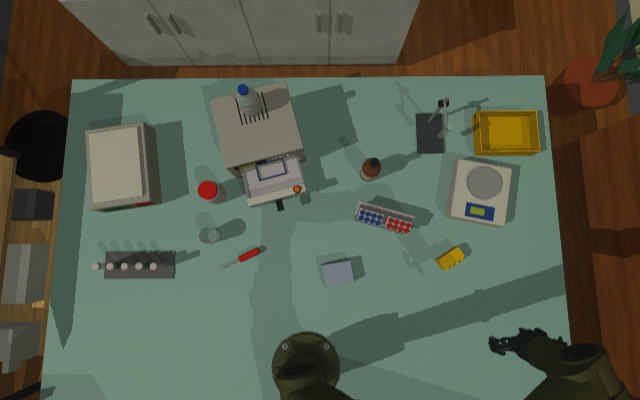

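Run:
```python
from h import *
np.set_printoptions(precision=1,suppress=True)
for c in ("top","scene"):
    d=np.load(c+"1.npy"); im=cv2.imread(f"pics/{c}1.png"); P=cloud(c,d); ok=d>0
    hsv=cv2.cvtColor(im,cv2.COLOR_BGR2HSV); H,S,V=[hsv[...,i].astype(int) for i in range(3)]
    box=lambda x0,x1,y0,y1,z0,z1: ok&(P[...,0]>x0)&(P[...,0]<x1)&(P[...,1]>y0)&(P[...,1]<y1)&(P[...,2]>z0)&(P[...,2]<z1)
    a=box(550,1100,-120,300,185,212); r=cv2.minAreaRect(P[a][:,:2].astype(np.float32)); print(c,"analyser top",a.sum(),r,np.median(P[a][:,2]))
    a=box(500,680,-100,200,106,122)&(S<60); r=cv2.minAreaRect(P[a][:,:2].astype(np.float32)); print("fascia",a.sum(),r)
    print(" ends",P[a][P[a][:,1].argmax()],P[a][P[a][:,1].argmin()])
    a=box(480,660,-100,200,60,110)&(V<50); print("pull",a.sum(),P[a].mean(0) if a.any() else 0)
    a=box(450,750,-100,200,100,140)&(S>150)&(H<22); print("release",a.sum(),P[a].mean(0) if a.any() else 0, P[a].max(0))
    red=box(450,650,-450,-150,60,180)&(S>150)&((H<8)|(H>172)); blu=box(450,650,-450,-150,60,180)&(S>120)&(H>100)&(H<130)
    for m in(red,blu): print("caps",m.sum(),P[m].mean(0),cv2.minAreaRect(P[m][:,:2].astype(np.float32)))
    dv=P[blu].mean(0)-P[red].mean(0); print("ang y axis",np.degrees(np.arctan2(dv[1],dv[0])),np.linalg.norm(dv))
    for n,b in dict(jar=(540,700,240,380,60,140),beaker=(420,560,270,400,20,100),bottle=(600,760,-330,-180,30,210)).items():
        q=P[box(*b)]; print(n,len(q),q.min(0),q.max(0))
```

```text
top analyser top 5150 ((833.8146362304688, 158.79678344726562), (255.93861389160156, 270.3902282714844), 14.9080810546875) 199.49298874296065
fascia 445 ((605.171630859375, 97.46353149414062), (29.2940673828125, 209.02203369140625), 14.993048667907715)
 ends [591.2 199.2 113.5] [628.6  -4.5 118. ]
pull 67 [570.4  87.5  93.6]
release 32 [622.5  24.9 123.4] [631.7  34.3 128.2]
caps 142 [ 494.  -327.7  105.3] ((494.5718994140625, -326.3076171875), (84.87922668457031, 31.502174377441406), 73.35955810546875)
caps 125 [ 522.1 -230.5  106. ] ((522.3265991210938, -229.81610107421875), (75.69918823242188, 31.58216094970703), 74.32745361328125)
ang y axis 73.9068321774718 101.13194746512171
jar 450 [585.2 240.5  61.1] [699.4 372.5 135. ]
beaker 222 [435.6 312.4  20.8] [499.1 377.   91.3]
bottle 360 [ 669.4 -268.7   31.7] [ 730.3 -206.   195.4]
scene analyser top 3934 ((838.8648681640625, 157.7992706298828), (253.2345733642578, 273.26995849609375), 14.7806978225708) 200.25597136356697
fascia 314 ((608.94140625, 96.30116271972656), (27.986732482910156, 209.39898681640625), 14.85122299194336)
 ends [583.4 197.8 113.9] [629.7  -5.1 113.7]
pull 47 [575.9  82.8  91.2]
release 29 [627.5  20.7 123.6] [636.9  29.2 128.8]
caps 166 [ 497.9 -332.6  105.7] ((497.1858215332031, -333.1193542480469), (82.74528503417969, 31.846479415893555), 75.71196746826172)
caps 150 [ 525.7 -234.   106.3] ((524.8196411132812, -233.3720245361328), (80.74185943603516, 33.68492126464844), 77.02935028076172)
ang y axis 74.26923711075301 102.35356963608513
jar 441 [588.7 240.7  60. ] [699.7 376.9 136.5]
beaker 324 [437.5 312.7  20.3] [503.  385.4  90.2]
bottle 878 [ 673.2 -272.8   30.5] [ 738.7 -214.5  193.3]
```

The scene view shows the red caps at (265,270), blue caps at (288,240), the tray half out at (350,170) and a yellow look-alike at (200,337). The top view agrees: red caps (398,226), tray front (275,195), orange button (297,189). The next step is a look at the rack with the tool leaning.

```bash
cat >> h.py <<'E'
def frame(yaw,lean=0.):  # tool rotation: tool y = thing's x, tool z = -thing's z (thing leaning towards own -x)
    T=R.from_euler('z',yaw,degrees=True)*R.from_euler('y',-lean,degrees=True)
    x,y,z=T.as_matrix().T
    return R.from_matrix(np.c_[y,x,-z])
E
python3 - <<'E'
from h import *
print(rel([395,-301,309],frame(-15.9,27)), arm.observe()["q"])
E
```

```text
(array([-0.429,  0.243, -1.011]), array([ 303.3, -231.7,  -63.7])) [ 1.41354116  0.50750152 -0.23761478  1.50022659  0.12571548  1.14893042
 -0.15482356]
```

```bash
python3 -m jog '[[-0.215,0.12,-0.5,150,-116,-50,100],[-0.429,0.243,-1.011,303.3,-231.7,-63.7,100],[-0.429,0.243,-1.011,303.3,-231.7,-63.7,100],[-0.429,0.243,-1.011,303.3,-231.7,-63.7,100],[-0.429,0.243,-1.011,303.3,-231.7,-63.7,100],[-0.429,0.243,-1.011,303.3,-231.7,-63.7,100],[-0.429,0.243,-1.011,303.3,-231.7,-63.7,100],[-0.429,0.243,-1.011,303.3,-231.7,-63.7,100],[-0.429,0.243,-1.011,303.3,-231.7,-63.7,100],[-0.429,0.243,-1.011,303.3,-231.7,-63.7,100],[-0.429,0.243,-1.011,303.3,-231.7,-63.7,100]]'
python3 - <<'E'
from h import *
np.set_printoptions(precision=2,suppress=True)
print(rel([395,-301,309],frame(-15.9,27)), arm.observe()["q"])
p,d=arm.read_camera("wrist"); cv2.imwrite("pics/w1.png",p); np.save("w1.npy",d)
P=cloud("wrist",d); np.save("w1P.npy",P)
for t in ("red_carrier","blue_carrier","rack"):
    print(t,[(x["xy"],x["score"]) for x in arm.landmark_of(t,"wrist")])
E
```

```text
time_s: 2.58
eef_pos: [394.8, -301.5, 308.8]
tcp_rot: [0.776, 0.586, 0.141, 0.186]
wrist_force: [0.4, 0.2, -0.0]
grip_width: 85.4
gripper_force: 0.0
(array([ 0., -0., -0.]), array([ 0.6,  0.2, -0.2])) [ 1.44  0.08 -0.74  2.07 -0.25  0.59  0.61]
red_carrier [([314.2, 165.7], 0.68), ([263.6, 304.6], 0.66)]
blue_carrier []
rack [([293.6, 122.7], 0.94)]
```

View pics/w1.png

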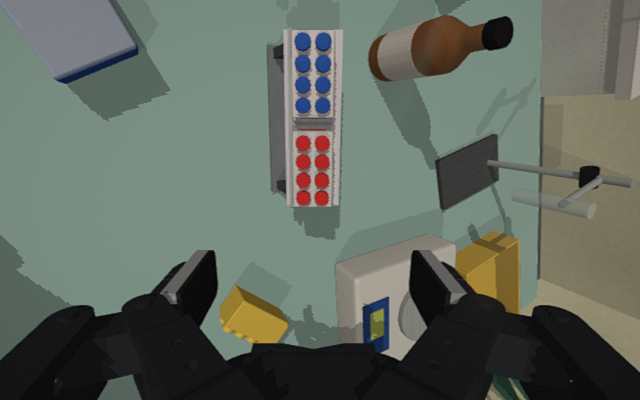

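The wrist view shows the red caps at (304–322, 143–198), the blue caps above them and the yellow look-alike at (253,315). I'll fit the caps next.

Run:
```python
from h import *
np.set_printoptions(precision=1,suppress=True)
im=cv2.imread("pics/w1.png"); P=np.load("w1P.npy"); d=np.load("w1.npy")
hsv=cv2.cvtColor(im,cv2.COLOR_BGR2HSV); H,S,V=[hsv[...,i].astype(int) for i in range(3)]
red=(d>0)&(S>150)&((H<8)|(H>172)); blu=(d>0)&(S>120)&(H>100)&(H<130)
for m in (red,blu): m[:20]=0;m[215:]=0;m[:,:285]=0;m[:,345:]=0
C=[]
for m in (red,blu):
    n,l,st,ce=cv2.connectedComponentsWithStats(m.astype(np.uint8))
    c=np.array([np.median(P[l==i],0) for i in range(1,n) if st[i,4]>40]); C.append(c); print(len(c)); 
    q=P[m]; mu=c.mean(0); u,s,v=np.linalg.svd(c-mu); print(mu,"normal",v[2],"long",v[0])
    print("lean",np.degrees(np.arccos(abs(v[2][2]))),"yaw",np.degrees(np.arctan2(v[0][1],v[0][0]))%180-90)
dv=C[1].mean(0)-C[0].mean(0); print("yaw from both",np.degrees(np.arctan2(dv[1],dv[0]))-90,np.linalg.norm(dv))
T=R.from_euler('z',-15.7,degrees=True)*R.from_euler('y',-27,degrees=True)
Q=T.inv().apply(P.reshape(-1,3)-C[0].mean(0)).reshape(P.shape)
# white body's extents about the cap centre, per section
b=(d>0)&(abs(Q[...,1])<40)&(Q[...,2]>-35)&(Q[...,2]<-4)&(abs(Q[...,0])<40)
print("body x",np.percentile(Q[b][:,0],[1,5,50,95,99]))
b=(d>0)&(abs(Q[...,0])<20)&(Q[...,2]>-12)&(abs(Q[...,1])<60); print("y",Q[b][:,1].min(),Q[b][:,1].max())
b=(d>0)&(abs(Q[...,1])<44)&(abs(Q[...,2]+8)<3)&(abs(Q[...,0])<35); print("top face z",np.median(Q[b][:,2]),Q[b][:,0].min(),Q[b][:,0].max())
print("caps z",np.percentile(Q[red][:,2],[5,50,95]), "origin",C[0].mean(0)-T.apply([0,0,50]))
K=cv2
```

```text
8
[ 495.1 -326.7  107.6] normal [-0.4  0.1  0.9] long [0.3 1.  0. ]
lean 27.11434661589455 yaw -16.01387211014672
8
[ 523.3 -229.5  107.8] normal [-0.4  0.1  0.9] long [ 0.3  1.  -0. ]
lean 27.183030477584815 yaw -16.066909967597695
yaw from both -16.20979682312027 101.19346635880792
body x [-23.4 -22.3  -0.3  21.3  22.3]
y -43.52503361387904 59.18206238427317
top face z -7.959862191525584 -23.770392148919356 22.551180099553974
caps z [-1.3  0.1  1.3] origin [ 516.9 -332.8   63. ]
```

Run:
```python
from h import *
print(rel([483,-107,290],frame(-45,13)));print(rel([571.3,87.4,200],frame(14.9-90)))
```

```text
(array([ 0.239, -0.174,  0.478]), array([210.8,  19.5,  31.2]))
(array([ 0.429, -0.244,  1.013]), array([422. ,   6.8, 125.8]))
```

```bash
python3 -m jog '[[0.1,-0.06,0.24,105,10,10,100],[0.239,-0.174,0.478,211,19,30,100],[0.239,-0.174,0.478,211,19,30,100],[0.239,-0.174,0.478,211,19,30,100],[0.429,-0.244,1.013,422,6.8,125.8,100],[0.429,-0.244,1.013,422,6.8,125.8,100],[0.429,-0.244,1.013,422,6.8,125.8,100],[0.429,-0.244,1.013,422,6.8,125.8,100],[0.429,-0.244,1.013,422,6.8,125.8,100],[0.429,-0.244,1.013,422,6.8,125.8,100],[0.429,-0.244,1.013,422,6.8,125.8,100],[0.429,-0.244,1.013,422,6.8,125.8,100],[0.429,-0.244,1.013,422,6.8,125.8,100]]'
python3 - <<'E'
from h import *
np.set_printoptions(precision=1,suppress=True)
print(rel([571.3,87.4,82],frame(14.9-90)), arm.observe()["q"])
p,d=arm.read_camera("wrist"); cv2.imwrite("pics/w2.png",p); np.save("w2.npy",d)
P=cloud("wrist",d); np.save("w2P.npy",P)
for t in ("tray_pull","tray_front","release_top","tray_seat"):
    print(t,[(x["xy"],x["score"],unproj("wrist",*x["xy"],d[int(x["xy"][1]),int(x["xy"][0])])) for x in arm.landmark_of(t,"wrist")])
yaw=np.radians(14.9); xa=np.array([np.cos(yaw),np.sin(yaw)]); ya=np.array([-xa[1],xa[0]])
hsv=cv2.cvtColor(p,cv2.COLOR_BGR2HSV)
A=(P[...,:2]-[715.5,126.3]); a=np.stack([A@xa,A@ya,P[...,2]],-1)
m=(d>0)&(a[...,0]>-210)&(a[...,0]<-60)&(abs(a[...,1])<20)&(abs(a[...,2]-94)<4)&(hsv[...,2]<70)
if m.any(): print("pull top in analyser frame",m.sum(),a[m].min(0),a[m].max(0))
m=(d>0)&(a[...,0]>-210)&(a[...,0]<-60)&(abs(a[...,1])<130)&(abs(a[...,2]-115)<4)
if m.any(): print("fascia top",m.sum(),np.percentile(a[m],[1,50,99],axis=0), cv2.minAreaRect(P[m][:,:2].astype(np.float32)))
E
```

```text
time_s: 4.4
eef_pos: [571.3, 86.0, 200.4]
tcp_rot: [0.992, 0.129, -0.0, 0.001]
wrist_force: [-0.0, -0.4, 0.5]
grip_width: 85.3
gripper_force: 0.0
(array([ 0.,  0., -0.]), array([  0.4,  -1.5, 118.4])) [ 0.2  0.5 -0.6  1.7  0.4  1.  -1.9]
tray_pull [([308.7, 201.5], 0.86, array([573.1,  88.7,  95.3]))]
tray_front [([308.2, 171.9], 0.58, array([598.7,  95.6, 115.7]))]
release_top [([424.6, 161.1], 0.91, array([626.3,  26.9, 127.4]))]
tray_seat [([307.9, 7.8], 0.94, array([706. , 125.1,  70.3]))]
pull top in analyser frame 1239 [-165.9   -9.9   92.2] [-130.4   11.3   97.6]
fascia top 11887 [[-125.9 -100.7  112.6]
 [-111.5    8.   116.3]
 [ -98.8  102.6  118.1]] ((606.5594482421875, 98.24574279785156), (27.809423446655273, 208.87200927734375), 14.819544792175293)
```

View pics/w2.png

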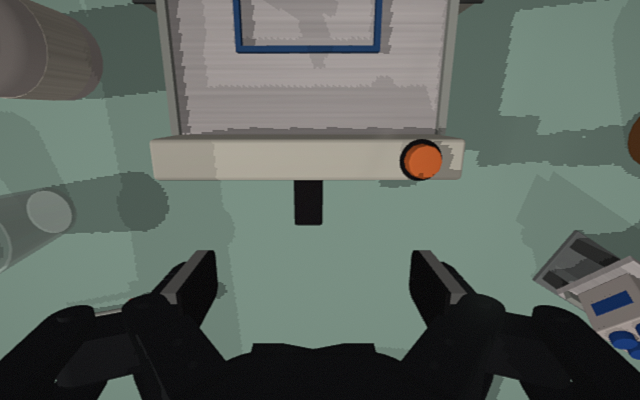

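The wrist view puts the pull at (308,200), centred between the fingers, with the button at (424,160). I'll descend, grip and pull.

```bash
python3 -m jog '[[0,0,0,0.5,-2,40,100],[0,0,0,0.5,-2,80,100],[0,0,0,0.5,-2,105,100],[0,0,0,0.5,-2,118,100],[0,0,0,0.5,-2,118,100],[0,0,0,0.5,-2,118,0],[0,0,0,0.5,-2,118,0],[0,0,0,0.5,-2,118,0],[0,0,0,0.5,-2,118,0],[0,0,0,0.5,-2,118,0],[0,0,0,0.5,-2,118,0]]'
python3 -m jog '[[0,0,0,-8,0,0,0],[0,0,0,-20,0,0,0],[0,0,0,-34,0,0,0],[0,0,0,-48,0,0,0],[0,0,0,-62,0,0,0],[0,0,0,-76,0,0,0],[0,0,0,-88,0,0,0],[0,0,0,-96,0,0,0],[0,0,0,-101,0,0,0],[0,0,0,-103,0,0,0],[0,0,0,-103,0,0,0],[0,0,0,-103,0,0,0]]'
```

```text
time_s: 6.02
eef_pos: [571.7, 89.9, 82.7]
tcp_rot: [0.992, 0.13, 0.0, -0.0]
wrist_force: [-1.2, 0.5, 5.9]
grip_width: 20.8
gripper_force: 61.0
time_s: 7.52
eef_pos: [473.6, 63.8, 82.7]
tcp_rot: [0.992, 0.13, 0.002, -0.001]
wrist_force: [6.1, 2.2, -0.0]
grip_width: 21.2
gripper_force: 60.5
```

```bash
python3 -m jog '[[0,0,0,1,0,0,100],[0,0,0,1,0,0,100],[0,0,0,1,0,0,100],[0,0,0,1,0,0,100],[0,0,0,0,0,-30,100],[0,0,0,0,0,-90,100],[0,0,0,0,0,-150,100],[0,0,0,0,0,-200,100],[0,0,0,0,0,-200,100]]'
python3 - <<'E'
from h import *
np.set_printoptions(precision=1,suppress=True)
p,d=arm.read_camera("wrist"); P=cloud("wrist",d); cv2.imwrite("pics/w3.png",p)
yaw=np.radians(14.9); xa=np.array([np.cos(yaw),np.sin(yaw)]); ya=np.array([-xa[1],xa[0]])
A=(P[...,:2]-[715.5,126.3]); a=np.stack([A@xa,A@ya,P[...,2]],-1)
m=(d>0)&(a[...,0]>-280)&(a[...,0]<-60)&(abs(a[...,1])<130)&(abs(a[...,2]-116)<3)
print("fascia top",m.sum(),np.percentile(a[m],[1,50,99],axis=0), cv2.minAreaRect(P[m][:,:2].astype(np.float32)))
hsv=cv2.cvtColor(p,cv2.COLOR_BGR2HSV)
m=(d>0)&(hsv[...,1]>120)&(abs(hsv[...,0].astype(int)-110)<15)&(a[...,0]>-200)&(a[...,0]<-40)&(abs(a[...,1])<80)&(abs(a[...,2]-77)<6)
print("rim",m.sum(),cv2.minAreaRect(P[m][:,:2].astype(np.float32)),np.median(P[m][:,2]))
for t in ("tray_seat","release_top"):
    print(t,[(x["xy"],x["score"],unproj("wrist",*x["xy"],d[int(x["xy"][1]),int(x["xy"][0])])) for x in arm.landmark_of(t,"wrist")])
O=np.array([516.9,-332.8,63]); F=frame(-16.1,27); zc=-F.as_matrix()[:,2]
print("mid",rel([470,-150,300],frame(-45,13))); print("stand",rel(O+zc*130,F)); print(O+zc*130,O+zc*24)
E
```

```text
time_s: 8.65
eef_pos: [473.3, 63.9, 285.7]
tcp_rot: [0.992, 0.13, 0.003, 0.0]
wrist_force: [-0.3, -0.2, -0.6]
grip_width: 85.2
gripper_force: 0.0
fascia top 5410 [[-219.8 -100.4  113. ]
 [-207.    10.3  114. ]
 [-194.5  102.7  115.9]] ((515.090576171875, 73.91291809082031), (27.253917694091797, 207.88905334472656), 14.897979736328125)
rim 854 ((610.8372802734375, 98.73604583740234), (52.645530700683594, 103.23469543457031), 15.059966087341309) 75.5369565230146
tray_seat [([313.8, 31.7], 0.92, array([610.2,  97.7,  66.4])), ([96.1, 114.9], 0.2, array([470.7, 316.9,  32.6]))]
release_top [([398.0, 139.5], 0.62, array([533.3,   0.7, 123.5])), ([95.2, 114.9], 0.48, array([470. , 316.2,  34.4]))]
mid (array([-0.2,  0.1, -0.5]), array([-55.9, 205.2, -18.5]))
stand (array([-0.4,  0.2, -1. ]), array([-108. ,  363.5,  102.8]))
[ 460.2 -316.4  178.8] [ 506.4 -329.8   84.4]
```

Run:
```python
from h import *
O=np.array([516.9,-332.8,63]); F=frame(-16.1,27); zc=-F.as_matrix()[:,2]
print("mid",rel([470,-150,300],frame(-45,13))); print("stand",rel(O+zc*130,F))
```

```text
mid (array([-0.222,  0.062, -0.523]), array([-55.9, 205.2, -18.5]))
stand (array([-0.429,  0.244, -1.009]), array([-108. ,  363.5,  102.8]))
```

```bash
python3 -m jog '[[-0.11,0.03,-0.26,-28,102,-10,100],[-0.222,0.062,-0.523,-56,205,-18,100],[-0.222,0.062,-0.523,-56,205,-18,100],[-0.222,0.062,-0.523,-56,205,-18,100],[-0.429,0.244,-1.009,-108,363.5,102.8,100],[-0.429,0.244,-1.009,-108,363.5,102.8,100],[-0.429,0.244,-1.009,-108,363.5,102.8,100],[-0.429,0.244,-1.009,-108,363.5,102.8,100],[-0.429,0.244,-1.009,-108,363.5,102.8,100],[-0.429,0.244,-1.009,-108,363.5,102.8,100],[-0.429,0.244,-1.009,-108,363.5,102.8,100]]'
python3 - <<'E'
from h import *
O=np.array([516.9,-332.8,63]); F=frame(-16.1,27); zc=-F.as_matrix()[:,2]
print(rel(O+zc*24,F), arm.observe()["q"])
E
```

```text
time_s: 10.18
eef_pos: [462.6, -314.1, 180.5]
tcp_rot: [0.776, 0.586, 0.141, 0.187]
wrist_force: [0.6, 0.7, -0.1]
grip_width: 85.0
gripper_force: 0.0
(array([ 0.002, -0.002,  0.003]), array([ -3. ,  -2.5, 106.8])) [ 1.20578178  0.38590642 -0.7415564   2.1689301   0.54076232  0.25144206
 -0.21151948]
```

```bash
python3 -m jog '[[0,0,0,0,0,0,100],[0,0,0,0,0,0,100]]'
python3 - <<'E'
from h import *
np.set_printoptions(precision=1,suppress=True)
O=np.array([516.9,-332.8,63]); F=frame(-16.1,27); zc=-F.as_matrix()[:,2]
print(rel(O+zc*24,F))
p,d=arm.read_camera("wrist"); P=cloud("wrist",d)
hsv=cv2.cvtColor(p,cv2.COLOR_BGR2HSV); H,S=[hsv[...,i].astype(int) for i in (0,1)]
m=(d>0)&(S>150)&((H<8)|(H>172))&(np.linalg.norm(P-[495,-327,107],axis=-1)<60)
l=cv2.connectedComponentsWithStats(m.astype(np.uint8)); c=np.array([np.median(P[l[1]==i],0) for i in range(1,l[0]) if l[2][i,4]>100])
print(len(c),c.mean(0), c.mean(0)-50*zc)
E
```

```text
time_s: 10.42
eef_pos: [461.4, -315.4, 179.8]
tcp_rot: [0.777, 0.585, 0.141, 0.187]
wrist_force: [0.1, -0.4, 0.1]
grip_width: 85.4
gripper_force: 0.0
(array([ 0., -0.,  0.]), array([ -1.4,  -1.4, 106.5]))
8 [ 495.1 -326.7  107.3] [ 516.9 -333.    62.8]
```

```bash
python3 -m jog '[[0,0,0,-1,-1,30,100],[0,0,0,-1,-1,60,100],[0,0,0,-1,-1,85,100],[0,0,0,-1,-1,100,100],[0,0,0,-1,-1,106,100],[0,0,0,-1,-1,106,100],[0,0,0,-1,-1,106,0],[0,0,0,-1,-1,106,0],[0,0,0,-1,-1,106,0],[0,0,0,-1,-1,106,0],[0,0,0,-1,-1,106,0],[0,0,0,-1,-1,106,0]]'
python3 - <<'E'
from h import *
O=np.array([516.9,-332.8,63]); F=frame(-16.1,27); zc=-F.as_matrix()[:,2]
print(rel(O+zc*24,F))
E
```

```text
time_s: 11.98
eef_pos: [505.7, -330.1, 85.1]
tcp_rot: [0.777, 0.584, 0.141, 0.187]
wrist_force: [-4.2, 1.4, 5.8]
grip_width: 45.1
gripper_force: 61.4
(array([ 0.001,  0.   , -0.   ]), array([0.5, 0.3, 0.9]))
```

```bash
python3 -m jog '[[0,0,0,0,0,-15,0],[0,0,0,0,0,-40,0],[0,0,0,0,0,-80,0],[0,0,0,0,0,-120,0],[0,0,0,0,0,-150,0],[0,0,0,0,0,-150,0],[0,0,0,0,0,-150,0]]'
python3 - <<'E'
from h import *
print("mid",rel([500,-110,270],frame(0,10))); print("seat",rel([615.4,100.2,200],frame(14.9))); print(arm.observe()["q"])
E
```

```text
time_s: 12.85
eef_pos: [440.0, -311.6, 217.3]
tcp_rot: [0.778, 0.584, 0.14, 0.186]
wrist_force: [-0.5, -0.3, -4.1]
grip_width: 45.4
gripper_force: 62.7
mid (array([ 0.294,  0.089, -0.269]), array([210.3,  25.2, -46.2]))
seat (array([ 0.459,  0.127, -0.532]), array([444.3,  40. ,  40. ]))
[ 1.55885075  0.4263954  -1.2073978   2.15285086  0.76525985  0.45056035
 -0.43850569]
```

```bash
python3 -m jog '[[0.1,0.03,-0.09,70,8,-15,0],[0.2,0.06,-0.18,140,17,-30,0],[0.294,0.089,-0.269,210,25,-46,0],[0.294,0.089,-0.269,210,25,-46,0],[0.294,0.089,-0.269,210,25,-46,0],[0.38,0.11,-0.4,330,33,0,0],[0.459,0.127,-0.532,444.3,40,40,0],[0.459,0.127,-0.532,444.3,40,40,0],[0.459,0.127,-0.532,444.3,40,40,0],[0.459,0.127,-0.532,444.3,40,40,0],[0.459,0.127,-0.532,444.3,40,40,0],[0.459,0.127,-0.532,444.3,40,40,0],[0.459,0.127,-0.532,444.3,40,40,0],[0.459,0.127,-0.532,444.3,40,40,0]]'
python3 - <<'E'
from h import *
np.set_printoptions(precision=1,suppress=True)
print(rel([615.4,100.2,94],frame(14.9)), arm.observe()["q"])
c="wrist"; p,d=arm.read_camera(c); cv2.imwrite("pics/w4.png",p); P=cloud(c,d)
hsv=cv2.cvtColor(p,cv2.COLOR_BGR2HSV); H,S=[hsv[...,i].astype(int) for i in (0,1)]
m=(d>0)&(S>120)&(abs(H-110)<15)&(abs(P[...,2]-77)<7)&(abs(P[...,0]-615)<90)&(abs(P[...,1]-100)<90)
print("rim",m.sum(),cv2.minAreaRect(P[m][:,:2].astype(np.float32)) if m.any() else 0)
m=(d>0)&(S>150)&((H<8)|(H>172))&(np.linalg.norm(P-[615,100,223],axis=-1)<90)
l=cv2.connectedComponentsWithStats(m.astype(np.uint8)); cc=np.array([np.median(P[l[1]==i],0) for i in range(1,l[0]) if l[2][i,4]>100])
print(len(cc),cc.mean(0) if len(cc) else 0); 
if len(cc)>2: u,s,v=np.linalg.svd(cc-cc.mean(0)); print(v)
E
```

```text
time_s: 14.6
eef_pos: [615.8, 99.5, 201.4]
tcp_rot: [0.61, 0.793, 0.0, 0.001]
wrist_force: [-0.0, 0.5, -3.4]
grip_width: 44.6
gripper_force: 63.5
(array([ 0.,  0., -0.]), array([  0.9,  -0.4, 107.4])) [ 0.4  0.7 -1.1  1.6  0.7  1.3 -0.6]
rim 563 ((607.0562133789062, 139.24525451660156), (60.65420913696289, 24.169736862182617), 14.720113754272461)
5 [610.9 121.1 221.7]
[[ 0.2 -0.9  0.4]
 [-1.  -0.3  0. ]
 [ 0.1 -0.4 -0.9]]
```

View pics/w4.png

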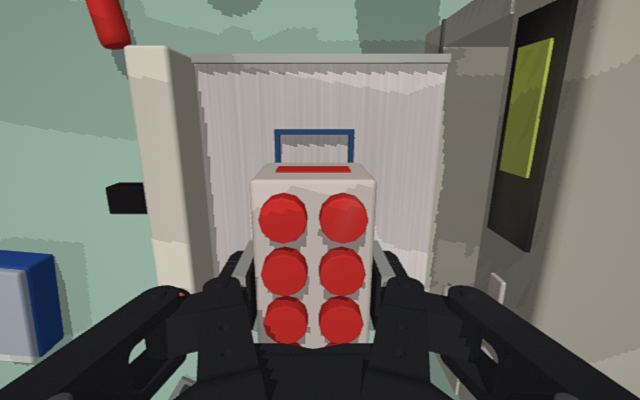

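The wrist view shows the carrier held above the bay, with the blue rim's far end visible at (315,145) and the tray locked out. I'll go part way down and check that the carrier is level.

```bash
python3 -m jog '[[0,0,0,0.7,0.7,30,0],[0,0,0,0.7,0.7,65,0],[0,0,0,0.7,0.7,65,0],[0,0,0,0.7,0.7,65,0]]'
python3 - <<'E'
from h import *
np.set_printoptions(precision=2,suppress=True)
print(rel([616.4,100.4,94],frame(14.9)))
c="wrist"; p,d=arm.read_camera(c); cv2.imwrite("pics/w5.png",p); P=cloud(c,d)
hsv=cv2.cvtColor(p,cv2.COLOR_BGR2HSV); H,S=[hsv[...,i].astype(int) for i in (0,1)]
m=(d>0)&(S>120)&(abs(H-110)<15)&(abs(P[...,2]-77)<7)&(abs(P[...,0]-615)<90)&(abs(P[...,1]-100)<90)
r=cv2.minAreaRect(P[m][:,:2].astype(np.float32)); print("rim",m.sum(),r)
m=(d>0)&(S>150)&((H<8)|(H>172))&(np.linalg.norm(P-[615,100,160],axis=-1)<90)
l=cv2.connectedComponentsWithStats(m.astype(np.uint8)); print(np.array([list(np.median(P[l[1]==i],0))+list(l[3][i])+[l[2][i,4]] for i in range(1,l[0]) if l[2][i,4]>100]))
E
```

```text
time_s: 15.15
eef_pos: [616.7, 102.1, 137.4]
tcp_rot: [0.609, 0.793, 0.001, 0.001]
wrist_force: [-0.2, 0.2, -2.4]
grip_width: 44.9
gripper_force: 63.4
(array([ 0., -0.,  0.]), array([-1.5, -0.9, 43.4]))
rim 995 ((606.1034545898438, 143.44667053222656), (61.180728912353516, 16.405370712280273), 15.274842262268066)
[[ 606.3   144.22  137.32  312.66  168.55  428.  ]
 [ 599.63  129.62  163.41  282.79  217.83 1852.  ]
 [ 619.38  134.88  163.5   342.82  217.86 1852.  ]
 [ 607.4   101.59  163.29  284.98  295.1  3395.  ]
 [ 627.11  107.    163.37  340.54  295.26 3412.  ]]
```

```bash
python3 -m jog '[[0,0,0,-0.5,-0.2,15,0],[0,0,0,-0.5,-0.2,28,0],[0,0,0,-0.5,-0.2,37,0],[0,0,0,-0.5,-0.2,41,0],[0,0,0,-0.5,-0.2,43,0],[0,0,0,-0.5,-0.2,43.5,0],[0,0,0,-0.5,-0.2,43.5,0]]'
```

```text
time_s: 16.08
eef_pos: [616.0, 101.0, 94.3]
tcp_rot: [0.609, 0.793, 0.0, 0.001]
wrist_force: [-5.1, -3.4, 11.8]
grip_width: 44.7
gripper_force: 65.7
```

```bash
python3 -m jog '[[0,0,0,0,0,-1,90],[0,0,0,0,0,-1,90],[0,0,0,0,0,-1,90],[0,0,0,0,0,-1,90],[0,0,0,0,0,-30,90],[0,0,0,0,0,-80,90],[0,0,0,0,0,-130,90],[0,0,0,-60,0,-150,90],[0,0,0,-60,0,-150,90],[0,0,0,-60,0,-150,90]]'
python3 - <<'E'
from h import *
np.set_printoptions(precision=1,suppress=True)
c="wrist"; p,d=arm.read_camera(c); cv2.imwrite("pics/w6.png",p); P=cloud(c,d)
hsv=cv2.cvtColor(p,cv2.COLOR_BGR2HSV); H,S=[hsv[...,i].astype(int) for i in (0,1)]
m=(d>0)&(S>120)&(abs(H-110)<15)&(abs(P[...,2]-77)<7)&(abs(P[...,0]-615)<90)&(abs(P[...,1]-100)<90)
print("rim",m.sum(),cv2.minAreaRect(P[m][:,:2].astype(np.float32)))
m=(d>0)&(S>150)&((H<8)|(H>172))&(np.linalg.norm(P-[615,100,119],axis=-1)<60)
l=cv2.connectedComponentsWithStats(m.astype(np.uint8)); print(np.array([list(np.median(P[l[1]==i],0))+[l[2][i,4]] for i in range(1,l[0]) if l[2][i,4]>100]))
x=arm.landmark_of("release_top",c); print(x, [unproj(c,*k["xy"],d[int(k["xy"][1]),int(k["xy"][0])]) for k in x[:1]])
s=(d>0)&(S>150)&(H>8)&(H<20)&(abs(P[...,2]-126)<8)&(abs(P[...,1])<30); print("orange",s.sum(),P[s].mean(0) if s.any() else 0)
E
```

```text
time_s: 17.32
eef_pos: [631.3, 43.0, 242.2]
tcp_rot: [0.609, 0.793, 0.0, 0.0]
wrist_force: [0.3, 0.3, -0.3]
grip_width: 77.0
gripper_force: 0.0
rim 1167 ((616.854248046875, 101.79074096679688), (60.72298049926758, 102.29207611083984), 15.123199462890625)
[[598.5 128.1 120.2 392. ]
 [618.5 133.6 120.2 392. ]
 [603.7 108.3 120.1 368. ]
 [623.9 113.8 120.1 368. ]
 [609.2  88.5 120.1 347. ]
 [629.1  93.9 120.1 346. ]
 [614.3  68.6 120.1 330. ]
 [634.5  74.3 120.2 330. ]]
[{'xy': [181.5, 217.2], 'score': 0.91}] [array([533.9,   2.2, 126.2])]
orange 613 [536.7   4.3 126.1]
```

View pics/w6.png

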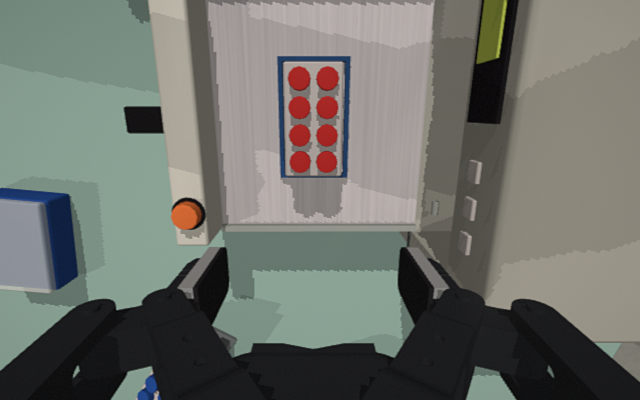

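The carrier sits flat inside the blue rim: caps at (277–337, 65–170) and all at z 120. The button is at (187,215). I'll move above it with the jaws shut.

Run:
```python
from h import *
print(rel([535,2.3,160],frame(14.9)),rel([535,2.3,132.5],frame(14.9)))
```

```text
(array([ 0.001, -0.   ,  0.003]), array([ -15.7, -103.5,   82. ])) (array([ 0.001, -0.   ,  0.003]), array([ -15.7, -103.5,  109.5]))
```

```bash
python3 -m jog '[[0,0,0,-15.7,-50,20,0],[0,0,0,-15.7,-103.5,60,0],[0,0,0,-15.7,-103.5,82,0],[0,0,0,-15.7,-103.5,82,0],[0,0,0,-15.7,-103.5,82,0],[0,0,0,-15.7,-103.5,82,0],[0,0,0,-15.7,-103.5,82,0]]'
python3 - <<'E'
from h import *
print(rel([535,2.3,132.5],frame(14.9)))
E
```

```text
time_s: 18.3
eef_pos: [536.3, 1.8, 161.1]
tcp_rot: [0.609, 0.793, 0.001, 0.001]
wrist_force: [0.5, 0.1, -0.5]
grip_width: -0.1
gripper_force: 0.0
(array([0.003, 0.   , 0.001]), array([ 0.8, -1.2, 28.6]))
```

```bash
python3 -m jog '[[0,0,0,0.5,-0.6,15,0],[0,0,0,0.5,-0.6,22,0],[0,0,0,0.5,-0.6,26,0],[0,0,0,0.5,-0.6,28,0],[0,0,0,0.5,-0.6,28,0],[0,0,0,0.5,-0.6,0,0],[0,0,0,0.5,-0.6,-40,0],[0,0,0,0.5,-0.6,-80,0],[0,0,0,0.5,-0.6,-80,0]]'
python3 - <<'E'
from h import *
np.set_printoptions(precision=1,suppress=True)
c="wrist"; p,d=arm.read_camera(c); cv2.imwrite("pics/w7.png",p); P=cloud(c,d)
yaw=np.radians(14.9); xa=np.array([np.cos(yaw),np.sin(yaw)]); ya=np.array([-xa[1],xa[0]])
A=(P[...,:2]-[715.5,126.3]); a=np.stack([A@xa,A@ya,P[...,2]],-1)
m=(d>0)&(a[...,0]>-280)&(a[...,0]<-60)&(abs(a[...,1])<110)&(abs(a[...,2]-116)<3)
print("fascia top",m.sum(),np.percentile(a[m],[1,50,99],axis=0), cv2.minAreaRect(P[m][:,:2].astype(np.float32)))
hsv=cv2.cvtColor(p,cv2.COLOR_BGR2HSV); H,S=[hsv[...,i].astype(int) for i in (0,1)]
m=(d>0)&(S>150)&((H<8)|(H>172))&(abs(a[...,2]-119)<5)
l=cv2.connectedComponentsWithStats(m.astype(np.uint8)); print(np.array([list(np.median(P[l[1]==i],0))+[l[2][i,4]] for i in range(1,l[0]) if l[2][i,4]>100]))
x=arm.landmark_of("release_top",c); print([unproj(c,*k["xy"],d[int(k["xy"][1]),int(k["xy"][0])]) for k in x[:1]])
E
```

```text
time_s: 19.42
eef_pos: [535.7, 2.3, 243.1]
tcp_rot: [0.609, 0.793, 0.002, 0.002]
wrist_force: [-0.2, -0.4, -0.6]
grip_width: -0.4
gripper_force: 0.0
fascia top 6962 [[-142.9 -101.3  113.1]
 [-130.3    0.4  114.3]
 [-116.8   66.9  116.2]] ((594.7328491210938, 75.838623046875), (28.499603271484375, 171.9036102294922), 14.741217613220215)
[[671.4 146.1 118.1 472. ]
 [692.1 152.  118.1 439. ]
 [676.6 126.5 118.  419. ]
 [697.2 131.9 117.9 425. ]
 [682.2 106.7 118.  387. ]
 [702.  112.1 117.9 405. ]
 [687.4  87.1 118.  363. ]
 [707.5  92.3 117.9 374. ]]
[array([606.5,  19.4, 123.1])]
```

Run:
```python
from h import *
print(rel([501,70,200],frame(14.9-90)),arm.observe()["q"])
```

```text
(array([0.002, 0.   , 1.571]), array([ 75.1, -14.6,  40.1])) [ 0.69399063  0.60168201 -1.22773513  1.7412701   0.60096476  1.23678883
 -0.42795356]
```

```bash
python3 -m jog '[[0,0,0.3,40,-7,10,0],[0,0,0.6,75,-14,20,0],[0,0,0.9,75,-14,40,0],[0,0,1.2,75,-14,40,0],[0,0,1.571,75,-14,40,0],[0,0,1.571,75,-14,40,0],[0,0,1.571,75,-14,40,0],[0,0,1.571,75,-14,40,0],[0,0,1.571,75,-14,40,0],[0,0,1.571,75,-14,40,0],[0,0,1.571,75,-14,40,0],[0,0,1.571,75,-14,40,0]]'
python3 - <<'E'
from h import *
np.set_printoptions(precision=1,suppress=True)
print(rel([501,70,85],frame(14.9-90)),arm.observe()["q"])
c="wrist"; p,d=arm.read_camera(c); P=cloud(c,d)
yaw=np.radians(14.9); xa=np.array([np.cos(yaw),np.sin(yaw)]); ya=np.array([-xa[1],xa[0]])
A=(P[...,:2]-[715.5,126.3]); a=np.stack([A@xa,A@ya,P[...,2]],-1)
V=cv2.cvtColor(p,cv2.COLOR_BGR2HSV)[...,2]
m=(d>0)&(a[...,0]>-210)&(a[...,0]<-60)&(abs(a[...,1])<20)&(abs(a[...,2]-94)<4)&(V<70)
print("pull",m.sum(),np.percentile(a[m],[1,50,99],axis=0))
E
```

```text
time_s: 21.02
eef_pos: [501.8, 70.3, 200.0]
tcp_rot: [0.991, 0.13, 0.0, 0.0]
wrist_force: [-0.3, -0.5, 0.2]
grip_width: -0.2
gripper_force: 0.0
(array([ 0., -0.,  0.]), array([ -1. ,   0.1, 115. ])) [ 0.3  0.4 -0.8  1.9  0.4  1.  -1.9]
pull 1730 [[-174.5   -9.6   93.4]
 [-154.4    0.5   95.3]
 [-135.7   11.1   96.9]]
```

```bash
python3 -m jog '[[0,0,0,-1,0,50,0],[0,0,0,-1,0,100,0],[0,0,0,-1,0,115,0],[0,0,0,-1,0,115,0],[0,0,0,20,0,115,0],[0,0,0,32,0,115,0],[0,0,0,45,0,115,0],[0,0,0,58,0,115,0],[0,0,0,71,0,115,0],[0,0,0,84,0,115,0],[0,0,0,97,0,115,0],[0,0,0,110,0,115,0],[0,0,0,118,0,115,0],[0,0,0,124,0,115,0],[0,0,0,128,0,115,0],[0,0,0,128,0,115,0],[0,0,0,128,0,115,0]]'
python3 - <<'E'
from h import *
s=arm.observe(); A=s["eef_pos"][:2]-np.array([715.5,126.3]); c,sn=np.cos(np.radians(14.9)),np.sin(np.radians(14.9))
print(A@[c,sn],A@[-sn,c],s["q"])
E
```

```text
time_s: 23.2
eef_pos: [626.0, 103.4, 85.1]
tcp_rot: [0.992, 0.13, 0.001, 0.0]
wrist_force: [-2.3, -1.3, -1.5]
grip_width: -0.4
gripper_force: 1.2
-92.36389032088557 0.8925790301774038 [ 0.16232117  0.73883211 -0.62943532  1.66466677  0.52567005  0.91214499
 -1.98221424]
```

```bash
python3 -m jog '[[0,0,0,4,0,0,0],[0,0,0,8,0,0,0],[0,0,0,10,0,0,0],[0,0,0,11,0,0,0],[0,0,0,11,0,0,0]]'; python3 -m jog '[[0,0,0,1,0,0,0],[0,0,0,2,0,0,0],[0,0,0,2,0,0,0]]'
```

```text
time_s: 23.82
eef_pos: [635.9, 106.0, 85.1]
tcp_rot: [0.992, 0.13, -0.0, 0.0]
wrist_force: [-5.5, -1.5, 0.4]
grip_width: 0.1
gripper_force: 2.5
time_s: 24.2
eef_pos: [637.5, 106.4, 85.1]
tcp_rot: [0.992, 0.13, -0.0, 0.0]
wrist_force: [-5.8, -1.7, 0.7]
grip_width: -0.3
gripper_force: 3.0
```

```bash
python3 -m jog '[[0,0,0,1,0,0,0],[0,0,0,1.5,0,0,0],[0,0,0,1.5,0,0,0]]'; python3 -m jog '[[0,0,0,1,0,0,0],[0,0,0,1.5,0,0,0],[0,0,0,1.5,0,0,0]]'
```

```text
time_s: 24.58
eef_pos: [638.8, 106.8, 85.1]
tcp_rot: [0.992, 0.13, -0.001, 0.0]
wrist_force: [-6.6, -2.0, 1.7]
grip_width: 0.3
gripper_force: 3.2
time_s: 24.95
eef_pos: [638.9, 106.8, 85.1]
tcp_rot: [0.991, 0.13, -0.002, 0.001]
wrist_force: [-12.0, -3.0, 5.3]
grip_width: -0.2
gripper_force: 5.8
```

```bash
python3 -m jog '[[0,0,0,1,0,0,0],[0,0,0,1.5,0,0,0],[0,0,0,1.5,0,0,0]]'; python3 -m jog '[[0,0,0,-10,0,0,0],[0,0,0,-30,0,0,0],[0,0,0,-60,0,0,0],[0,0,0,-100,0,0,0],[0,0,0,-130,0,-40,0],[0,0,0,-130,0,-120,0],[0,0,0,-130,0,-150,0],[0,0,0,-130,0,-150,0]]'
python3 - <<'E'
from h import *
np.set_printoptions(precision=1,suppress=True)
c="wrist"; p,d=arm.read_camera(c); P=cloud(c,d)
yaw=np.radians(14.9); xa=np.array([np.cos(yaw),np.sin(yaw)]); ya=np.array([-xa[1],xa[0]])
A=(P[...,:2]-[715.5,126.3]); a=np.stack([A@xa,A@ya,P[...,2]],-1)
m=(d>0)&(a[...,0]>-200)&(a[...,0]<5)&(abs(a[...,1])<110)&(abs(a[...,2]-116)<3)
print("fascia top",m.sum(),np.percentile(a[m],[1,50,99],axis=0))
p,d=arm.read_camera("scene"); cv2.imwrite("pics/s2.png",cv2.resize(p[90:310,180:500],None,fx=2,fy=2))
E
```

```text
time_s: 25.32
eef_pos: [638.9, 106.8, 85.1]
tcp_rot: [0.991, 0.13, -0.003, 0.001]
wrist_force: [-14.9, -4.9, 9.4]
grip_width: 0.3
gripper_force: 8.4
time_s: 26.32
eef_pos: [519.8, 75.8, 239.6]
tcp_rot: [0.992, 0.13, 0.006, -0.0]
wrist_force: [-0.1, 0.8, -0.2]
grip_width: 0.0
gripper_force: 0.0Traceback (most recent call last):
  File "<stdin>", line 7, in <module>
    return _quantile_unchecked(
        a, q, axis, out, overwrite_input, method, keepdims, weights)
    return _ureduce(a,
                    func=_quantile_ureduce_func,
    ...<5 lines>...
                    overwrite_input=overwrite_input,
                    method=method)
    r = func(a, **kwargs)
    result = _quantile(arr,
                       quantiles=q,
    ...<2 lines>...
                       out=out,
                       weights=wgt)
    slices_having_nans = np.isnan(arr[-1, ...])
                                  ~~~^^^^^^^^^
IndexError: index -1 is out of bounds for axis 0 with size 0
```

```bash
python3 -m jog '[[0,0,0,-20,0,-40,0],[0,0,0,-20,0,-80,0],[0,0,0,-20,0,-80,0]]'
python3 - <<'E'
from h import *
np.set_printoptions(precision=1,suppress=True)
yaw=np.radians(14.9); xa=np.array([np.cos(yaw),np.sin(yaw)]); ya=np.array([-xa[1],xa[0]])
for c in ("wrist","scene","top"):
    p,d=arm.read_camera(c); P=cloud(c,d)
    if c=="scene": cv2.imwrite("pics/s2.png",cv2.resize(p[90:310,180:500],None,fx=2,fy=2))
    A=(P[...,:2]-[715.5,126.3]); a=np.stack([A@xa,A@ya,P[...,2]],-1)
    m=(d>0)&(a[...,0]>-200)&(a[...,0]<5)&(abs(a[...,1])<110)&(abs(a[...,2]-115)<4)
    print(c,m.sum()); 
    if m.any(): print(np.percentile(a[m],[1,50,99],axis=0))
E
```

```text
time_s: 26.75
eef_pos: [498.8, 69.9, 317.0]
tcp_rot: [0.992, 0.13, 0.003, 0.0]
wrist_force: [-0.2, -0.5, -0.9]
grip_width: 0.0
gripper_force: 0.0
wrist 0
scene 303
[[ -39.2 -103.6  111.3]
 [ -26.     0.8  115.2]
 [ -12.1  103.3  118.8]]
top 375
[[ -42.8 -102.1  111.2]
 [ -29.1    7.2  114.5]
 [ -15.2  102.2  118.6]]
```

View pics/s2.png

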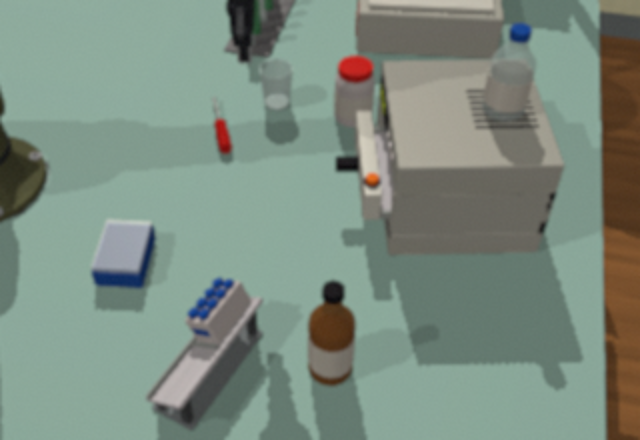

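The scene view shows the tray shut, with its front 41 mm before the face at (370,170). The blue carrier is still in its rack, and the beaker, jar and bottle are standing where they were.

```bash
python3 -c "
from plant import arm
print(arm.job_done())"
```

```text
the job is handed in; nothing more can be done
None
```

I handed the job in at about 27 s: the red-capped carrier is flat in the bay, the tray is caught shut with nothing touching it, and the blue carrier, beaker, jar and bottle were left alone. The hand-in gave no verdict.

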